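# Clip the pull handle onto a tote's sprung eye

### The job

Pick up the pull handle from the bench and push its snap hook straight onto the upright bar of the tote's pull eye until the sprung gate snaps shut behind the bar, feeling your way and never pushing or pulling the eye hard, as its mount is delicate. Then pull the handle back gently, with some 4 N, to feel that the closed gate holds the bar, and leave the clipped handle lying flat on the bench, without disturbing the other things.

Things in the scene. Friction and masses are not known exactly. Their poses are not given: they have to be found in the camera images.
- hook: Pull handle with a big steel snap hook, 0.3 kg, 161 mm long, lying flat. Origin: centre of its black grip's underside; x points forward out of the hook's mouth, z up. Grip: box 100 (x -50 to 50) by 22 (y) by 26 mm high, grasped across y. Ahead of it an open U of 10 mm round bar, at heights 15 to 25, inner face of its closed end at x = 62 mm.
- mouth (a point): Middle of the shut gate, at x = 96, y = 0, z = 20 mm in the hook's frame. Nose arm of the U on the +y side, inner face y = 12; back arm on the -y side, inner face y = -14; from x = 96 both flare outwards as a lead-in to their ends at x = 111, where the gap is y = -20 to 18. Gate: 5 mm round bar at x = 96, hinged at y = -17, tip at y = 13.
- gate (a joint): Gate angle, rad: 0 shut, grows inwards (towards the grip) to 1.3. A spring shuts it. A 10 mm bar pushed in needs about 4 N at first and 5 to 10 N late; the gate presses it to the nose arm, and snaps shut behind it when the bar's axis is about x = 70 mm (hook frame). Pulled back, a caught bar meets the shut gate at x = 88.
- seat (a point): Where a caught bar's axis lies when pushed fully home against the U's closed end and nose arm: x = 67, y = 7, z = 20 mm in the hook's frame. Pushing on from here loads the eye directly. Passing the gate, the bar is also pinched between gate and nose arm; all contacts added up reach some 15 N in a good push, and over 22 N harms the eye.
- tote: Blue plastic tote, loaded, it does not move: 160 mm deep (x), 240 wide, 120 high. Origin: bench level, under the mean place of the axis of the eye's upright bar; x points level into the tote, front wall at x = 88 mm, mounting plate at 80, collars to 74. How far the eye stands out differs: its bar may be up to 22 mm nearer or farther along x than the origin; across (y) it is exact.
- eye (a joint): Pull eye on the tote's front: upright loop of 10 mm steel bar; its outer upright bar (1 to 67 mm high) is the one to hook; arms run back level from its ends (lower: top at 11 mm, upper: underside at 57). Joint: how far it gives in its sprung mount along the tote's x (m), 2 N per mm: positive pushed in, hard at 4 mm; negative pulled out, 2.5 N is a fair tug, over 4 mm (8 N) harms it.
- roll: Bystander: yellow tape roll lying flat, 100 mm across, 48 mm high; origin at the centre of its underside.
- carton: Bystander: small cardboard carton 120 x 90 x 60 mm; origin at the centre of its underside.
- jug: Bystander: white bottle, 76 mm across, 160 mm high; origin at the centre of its underside.
There are look-alikes about, which are no part of the job. Leave any red look-alike of the hook alone.

How it is judged:
By the outcome, as a careful person would: the job done as asked, in the order asked, and still so for the second after the job is handed in, with the robot touching nothing.
It also fails if it takes over 69 s, if anything falls off the work surface, if the arm or the gripper's body presses on something with over 40 N, if the wrist force passes 120 N, or if a joint passes its speed limit or range.

### The arm

A 7-joint arm with a two-finger parallel gripper is mounted at the origin on the work surface. World frame = base frame: x ahead of the robot, y to its left, z up, the work surface at z = 0. Lengths are in m, angles in rad, forces in N, time in s.
With the tool pointing down it reaches from about 0.4 to 0.85 m from the base axis. Payload 4.4 kg.
Tool frame: the origin (TCP) lies at the very end of the fingers, on their centre line; the grasp point (between the pads) lies 19 mm behind it; z points along the fingers, y is the line along which they close (so a half turn about z gives the same grasp; the last joint's range is limited). The gripper opens to 94 mm and grips with 3 to 60 N. Pads are 16 mm wide; open, the fingers measure 119 mm over their backs; the gripper's body (75 mm by 177 mm) begins 78 mm behind the grasp point.
Start: joints at [-1.26, 0.628, 0.038, 1.517, -0.027, 0.996, -0.02], TCP at [0.239, 0.604, 0.166] pointing down, gripper open.
Joint ranges: [-3.06, 3.06], [-0.37, 2.12], [-1.25, 1.32], [0.18, 2.47], [-1.1, 4.24], [0.23, 1.98], [-2.94, 2.94]. Speed limits (rad/s): [2.57, 2.57, 3.14, 3.14, 3.14, 3.14, 3.14].

### API

Orientations are given as a unit quaternion [x, y, z, w].
In Python, from rig import manip gives the robot as it stands.
- The arm moves only by the tool drive_tool, never from a script. Its argument "rows" is a list of rows, each an object of numbers: "x", "y", "z": the shift along the world's x, y, z in cm; "wx", "wy", "wz": the turn, a rotation vector about the world's x, y, z in degrees; "fingers": the finger opening in cm, from 0 to 9.4. A call has 1 to 5 rows; each row is the pose to reach, as a shift and turn from the pose commanded when the call began; what a row does not reach only later rows make up. A row lasts 1/12 s, in which the tool goes at most 41.7 mm and 7.16 degrees, less where a joint would pass 70% of its speed; a pose out of reach is approached as far as the arm can. A call with a gripper value outside its range is refused whole. The fingers move at their own pace and stop on an object; "force" is the grip in N (left out, the last holds). Time passes only in rows, so rows that repeat a pose let the fingers close. It gives the time, the measured TCP pose, the force, the opening and the grip force at its end, in the units of the state.
- manip.get_obs(): the state, without advancing time (a new reading comes with each control period).
- manip.camera(name): name is "side" or "top" or "wrist"; returns the picture (420x560x3 uint8, blue, green, red); there is no depth.
- manip.camera_info(name): a dict with "intrinsics" (3x3 intrinsics, pixels), "world_to_cam" (4x4, takes a point from world to camera coordinates). Camera axes: x right, y down, z forward; pixel columns grow to the right and rows downward; lengths in m; the calibration is good to about 2 mm. A picture is of the moment at which its call begins: read the wrist's pose just before it. camera_info takes no time and is no camera call; for the wrist camera it gives the pose at the moment of the call.
- manip.finish_job(): hands the job in; it is judged then, once.
The state is a dict: "clock": time; "joint_pos": joint angles; "joint_velocities": joint speeds; "joint_torque": joint torques, N m; "position": TCP position; "ee_rot": TCP orientation; "contact_force": force on the tool from outside, world axes, zero at the start; "ft_torque": the same for the moment, N m; "width": opening from 0.0 (shut) to 1.0 (fully open); "finger_force": force on a finger pad.
Only numpy, scipy, OpenCV 4.12 (cv2) and the standard library are available. Lean on these libraries where they do the work, as an engineer would, in place of code of your own. Each camera call takes 0.05 s, during which the arm holds its last target. There are 200 camera calls.

## Working session

There is one attempt and no reset: what is moved stays moved. The work goes in short steps, Python scripts to look and compute and a tool call to move; the robot and the scene stay as the last step left them, time stands still between calls to the robot, and variables do not carry over. Pictures are saved under pics/ and viewed, at most 10 in all, crops included, and the job is handed in when it is done.

Besides the shell and the picture viewer there is one more tool, called after "Emit:" as name(argument=value, ...) on one line, values as JSON. drive_tool: Moves the arm, as the interface text tells. Its arguments: {"type":"object","properties":{"rows":{"type":"array","items":{"type":"object","properties":{"x":{"type":"number"},"y":{"type":"number"},"z":{"type":"number"},"wx":{"type":"number"},"wy":{"type":"number"},"wz":{"type":"number"},"fingers":{"type":"number"}}}},"force":{"type":"number"}},"required":["rows"]}

```bash
mkdir -p pics; ls; python3 - <<'E'
from rig import manip
import cv2,numpy as np
o=manip.get_obs();print(o)
for n in("top","side"):
    cv2.imwrite(f"pics/{n}0.png",manip.camera(n));i=manip.camera_info(n);print(n,i["intrinsics"],np.round(i["world_to_cam"],4))
E
```

```text
pics
{'clock': 0.0, 'joint_pos': array([-1.25978825,  0.62931849,  0.03846689,  1.51832823, -0.02701135,
        0.99631443, -0.01999152]), 'joint_velocities': array([-9.00470153e-04,  3.02664026e-04,  1.70250456e-04, -4.63804061e-04,
       -2.07308874e-05, -1.16073403e-03, -1.22521907e-03]), 'joint_torque': array([ 4.89010545e-04, -5.49717951e+01,  1.14340369e+00, -1.86639690e+01,
       -5.23699948e-02,  2.33738311e-02,  1.55737753e-04]), 'position': array([0.23888704, 0.6037287 , 0.16478529]), 'ee_rot': array([ 1.87299668e-01,  9.82302387e-01, -9.11021584e-04, -1.59767283e-04]), 'contact_force': array([-0.27367915,  0.61671463,  0.25664588]), 'ft_torque': array([-0.00345589,  0.01685253,  0.03695292]), 'finger_force': 0.0, 'width': 1.0030812225085972}
top [[540.76110886   0.         264.20943201]
 [  0.         540.76110886 203.82601183]
 [  0.           0.           1.        ]] [[-0.0187 -0.9998  0.0037 -0.1447]
 [-0.9937  0.0182 -0.1109  0.5355]
 [ 0.1109 -0.0057 -0.9938  1.2178]
 [ 0.      0.      0.      1.    ]]
side [[438.38225713   0.         284.45651147]
 [  0.         438.38225713 213.13870768]
 [  0.           0.           1.        ]] [[-0.9914 -0.1303  0.0084  0.4927]
 [-0.0942  0.669  -0.7372  0.2029]
 [ 0.0905 -0.7317 -0.6756  0.9717]
 [ 0.      0.      0.      1.    ]]
```

View pics/top0.png

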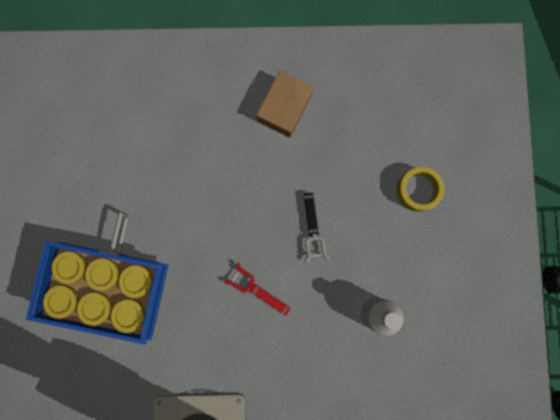

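View pics/side0.png

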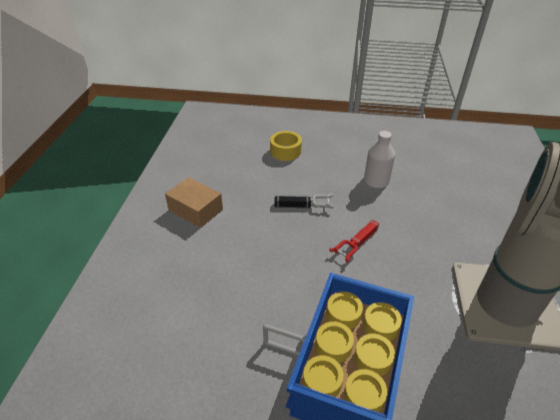

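Top view: black hook at about (311,215), its mouth facing down at (316,255). The eye is at (120,230) on the tote's +x side, and the red look-alike is at (258,288). I'll enlarge the hook and the eye in both views.

```bash
python3 - <<'E'
import cv2,numpy as np
t=cv2.imread("pics/top0.png");s=cv2.imread("pics/side0.png")
def c(im,x,y):
    p=cv2.resize(im[y:y+75,x:x+100],(400,300),interpolation=cv2.INTER_CUBIC)
    p=cv2.convertScaleAbs(p,alpha=1.5)
    for k in range(0,100,10):cv2.line(p,(4*k,0),(4*k,5),(0,255,0),1)
    for k in range(0,75,10):cv2.line(p,(0,4*k),(5,4*k),(0,255,0),1)
    return p
cv2.imwrite("pics/z.png",np.vstack([np.hstack([c(t,260,190),c(t,80,200)]),np.hstack([c(s,255,165),c(s,240,310)])]))
E
```

```text
(no output)
```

View pics/z.png

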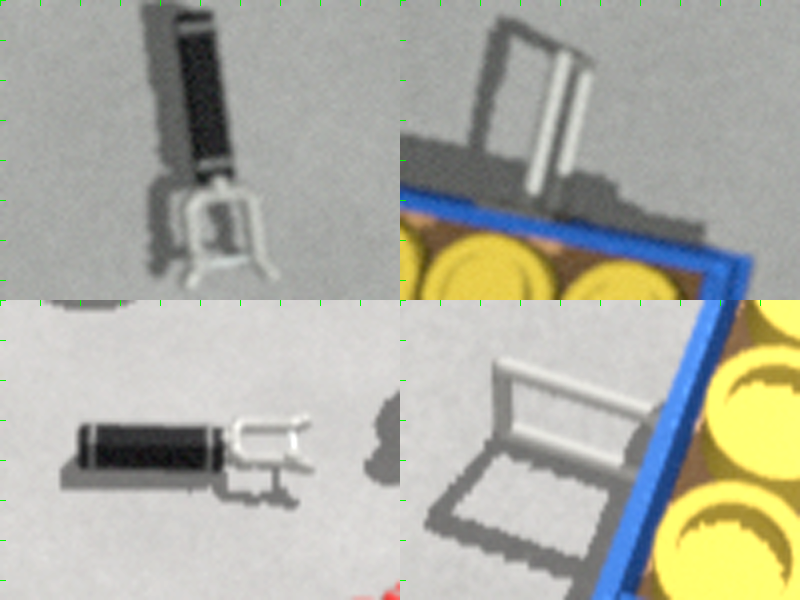

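The crops show the hook's grip running (309,193.5) to (314,235) and its tips at (308,261) and (328.5,259). In the top view the eye's upright bar has its upper corner at (121,213) and its lower at (127,217). In the side view these are (264.5,325.5) and (265.5,343).

```bash
cat > h.py <<'E'
from rig import manip
import numpy as np,cv2
def P(n,i=None):
    i=i or manip.camera_info(n);return i["intrinsics"]@i["world_to_cam"][:3]
def plane(p,uv,z):
    H=np.c_[p[:,0],p[:,1],p[:,2]*z+p[:,3]];q=np.linalg.solve(H,[*uv,1]);return np.r_[q[:2]/q[2],z]
def tri(p1,a,p2,b):
    X=cv2.triangulatePoints(p1,p2,np.float64(a),np.float64(b)).ravel();X=X[:3]/X[3]
    e=[np.linalg.norm((p@np.r_[X,1])[:2]/(p@np.r_[X,1])[2]-u) for p,u in((p1,a),(p2,b))];return X,np.round(e,1)
E
python3 - <<'E'
from h import *
np.set_printoptions(precision=4,suppress=True)
T,S=P("top"),P("side")
o=lambda ox,oy,x,y:(ox+x/4-.375,oy+y/4-.375)
ht=lambda x,y:o(260,190,x,y); et=lambda x,y:o(80,200,x,y); hs=lambda x,y:o(255,165,x,y); es=lambda x,y:o(240,310,x,y)
for n,a,b in[("gripfront",ht(215,178),hs(224,435)),("griprear",ht(195,14),hs(80,435)),("tipL",ht(192,285),hs(308,168+0)),
 ]:
    if n!="tipL": b=(255+b[0]-255,b[1]); 
print("grip front top",tri(T,ht(215,174),S,hs(224,135)),plane(T,ht(215,174),.026))
print("grip rear top",tri(T,ht(195,14),S,hs(80,135)),plane(T,ht(195,14),.026))
print("tips",tri(T,ht(192,285),S,hs(309,120)),tri(T,ht(274,277),S,hs(309,169)))
print("tips pl",plane(T,ht(192,285),.02),plane(T,ht(274,277),.02))
print("eye up",tri(T,et(165,54),S,es(98,64)),plane(T,et(165,54),.062),plane(S,es(98,64),.062))
print("eye lo",tri(T,et(188,72),S,es(104,133)),plane(T,et(188,72),.006),plane(S,es(104,133),.006))
print("eye wall upper",plane(T,et(134,190),.062)); 
a,b=[plane(T,x,.12) for x in((50,243),(167,264))];d=b-a;print("rim",a,b,np.linalg.norm(d),np.degrees(np.arctan2(d[1],d[0])))
# wrist: where would hook appear
E
```

```text
grip front top (array([ 0.4621, -0.2662,  0.0292]), array([0.4, 0.5])) [ 0.4632 -0.2665  0.026 ]
grip rear top (array([ 0.5571, -0.2577,  0.0245]), array([0.3, 0.3])) [ 0.5563 -0.2575  0.026 ]
tips (array([ 0.4019, -0.2484,  0.0636]), array([0.9, 1.2])) (array([ 0.4026, -0.3051, -0.0286]), array([0.6, 0.8]))
tips pl [ 0.4   -0.252  0.02 ] [ 0.4037 -0.2993  0.02  ]
eye up (array([0.5145, 0.1669, 0.0638]), array([0.3, 0.5])) [0.5141 0.1673 0.062 ] [0.5157 0.1657 0.062 ]
eye lo (array([0.5107, 0.1687, 0.0047]), array([0.8, 1.3])) [0.5088 0.1683 0.006 ] [0.5133 0.1694 0.006 ]
eye wall upper [0.4383 0.1837 0.062 ]
rim [0.4474 0.3016 0.12  ] [0.3985 0.0537 0.12  ] 0.252672226368095 -101.15639423355424
```

Emit:
drive_tool(rows=[{"x":0.9,"y":-3,"z":2},{"x":2.1,"y":-6.9,"z":3.5,"wz":5},{"x":3.3,"y":-10.8,"z":4.5,"wz":5},{"x":4.5,"y":-14.7,"z":4.5,"wz":5},{"x":5.7,"y":-18.6,"z":4.5,"wz":5}])

```text
$.rows[0]: bad value
```

Emit:
drive_tool(rows=[{"x":1.2,"y":-3.9},{"x":2.4,"y":-7.8,"wz":5},{"x":3.6,"y":-11.7,"wz":5},{"x":4.8,"y":-15.6,"wz":5},{"x":6.0,"y":-19.5,"wz":5}])

```text
$.rows[0]: bad value
```

Emit:
drive_tool(rows=[{"x":1.2,"y":-3.9},{"x":2.4,"y":-7.8,"wz":5},{"x":3.6,"y":-11.7,"wz":5},{"x":4.8,"y":-15.6,"wz":5},{"x":6.0,"y":-19.5,"wz":5}])

```text
$.rows[0]: bad value
```

Emit:
drive_tool(rows=[{"x":1.2,"y":-3.9},{"x":2.4,"y":-7.8,"wz":5},{"x":3.6,"y":-11.7,"wz":7},{"x":4.8,"y":-15.6,"wz":10},{"x":6.0,"y":-19.5,"wz":11.6}])

```text
$.rows[0]: bad value
```

Emit:
drive_tool(rows=[{"x":0.9,"y":-3,"z":2,"wx":0,"wy":0,"wz":0,"fingers":9.4},{"x":2.1,"y":-6.9,"z":3.5,"wx":0,"wy":0,"wz":5,"fingers":9.4},{"x":3.3,"y":-10.8,"z":4.5,"wx":0,"wy":0,"wz":5,"fingers":9.4},{"x":4.5,"y":-14.7,"z":4.5,"wx":0,"wy":0,"wz":5,"fingers":9.4},{"x":5.7,"y":-18.6,"z":4.5,"wx":0,"wy":0,"wz":5,"fingers":9.4}])

```text
clock: 0.52
position: [0.2965, 0.4172, 0.2111]
ee_rot: [0.144, 0.99, 0.0, 0.0]
contact_force: [2.0, -0.5, 0.5]
width: 1.0
finger_force: 0.0
```

Emit:
drive_tool(rows=[{"x":1.2,"y":-3.9,"z":0,"wx":0,"wy":0,"wz":2,"fingers":9.4},{"x":2.4,"y":-7.8,"z":0,"wx":0,"wy":0,"wz":4,"fingers":9.4},{"x":3.6,"y":-11.7,"z":0,"wx":0,"wy":0,"wz":6,"fingers":9.4},{"x":4.8,"y":-15.6,"z":0,"wx":0,"wy":0,"wz":8,"fingers":9.4},{"x":6.0,"y":-19.5,"z":0,"wx":0,"wy":0,"wz":10,"fingers":9.4}])

```text
clock: 0.93
position: [0.356, 0.2217, 0.2106]
ee_rot: [0.056, 0.998, -0.0, -0.0]
contact_force: [1.4, 0.5, -0.3]
width: 1.0
finger_force: 0.0
```

Emit:
drive_tool(rows=[{"x":1.2,"y":-3.9,"z":0,"wx":0,"wy":0,"wz":2,"fingers":9.4},{"x":2.4,"y":-7.8,"z":0,"wx":0,"wy":0,"wz":4,"fingers":9.4},{"x":3.6,"y":-11.7,"z":0,"wx":0,"wy":0,"wz":6,"fingers":9.4},{"x":4.8,"y":-15.6,"z":0,"wx":0,"wy":0,"wz":8,"fingers":9.4},{"x":6.0,"y":-19.5,"z":0,"wx":0,"wy":0,"wz":11.6,"fingers":9.4}])

```text
clock: 1.35
position: [0.4159, 0.0268, 0.2107]
ee_rot: [-0.045, 0.999, 0.0, -0.0]
contact_force: [1.0, 0.7, 0.6]
width: 0.998
finger_force: 0.0
```

Emit:
drive_tool(rows=[{"x":1.9,"y":-3.7,"z":0,"wx":0,"wy":0,"wz":0,"fingers":9.4},{"x":3.8,"y":-7.4,"z":0,"wx":0,"wy":0,"wz":0,"fingers":9.4},{"x":5.7,"y":-11.1,"z":0,"wx":0,"wy":0,"wz":0,"fingers":9.4},{"x":7.6,"y":-14.8,"z":0,"wx":0,"wy":0,"wz":0,"fingers":9.4},{"x":9.4,"y":-18.5,"z":0,"wx":0,"wy":0,"wz":0,"fingers":9.4}])

```text
clock: 1.77
position: [0.5105, -0.1581, 0.2105]
ee_rot: [-0.044, 0.999, 0.0, -0.0]
contact_force: [1.2, 0.6, -1.0]
width: 1.002
finger_force: 0.0
```

Emit:
drive_tool(rows=[{"x":0,"y":-4,"z":0,"wx":0,"wy":0,"wz":0,"fingers":9.4},{"x":0,"y":-8,"z":0,"wx":0,"wy":0,"wz":0,"fingers":9.4},{"x":0,"y":-10.5,"z":0,"wx":0,"wy":0,"wz":0,"fingers":9.4},{"x":0,"y":-10.5,"z":0,"wx":0,"wy":0,"wz":0,"fingers":9.4}])

```text
clock: 2.1
position: [0.5081, -0.269, 0.2102]
ee_rot: [-0.039, 0.999, -0.002, -0.001]
contact_force: [-0.1, -0.4, 0.1]
width: 1.001
finger_force: 0.0
```

```bash
python3 - <<'E'
from h import *
import pickle
o=manip.get_obs();i=manip.camera_info("wrist");im=manip.camera("wrist");cv2.imwrite("pics/w1.png",im);pickle.dump(i,open("w1.pkl","wb"))
print(o["position"],o["ee_rot"],o["contact_force"],o["joint_pos"])
E
```

```text
[ 0.50805946 -0.26898638  0.21021052] [-3.91602828e-02  9.99230218e-01 -2.21739847e-03 -7.25943959e-04] [-0.10430848 -0.43284018  0.07277709] [ 0.29802389  0.47785889  0.20770058  1.68174569 -0.1080228   0.99252596
  2.19126998]
```

View pics/w1.png

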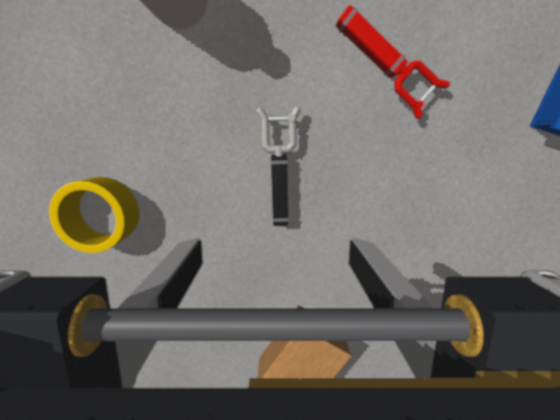

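The wrist view shows the black hook at (280,190), running from its front at (279,155) to its rear at (281,225), with tips at (260,109) and (298,109).

```bash
python3 - <<'E'
from h import *
import pickle
np.set_printoptions(precision=4,suppress=True)
im=cv2.imread("pics/w1.png");i=pickle.load(open("w1.pkl","rb"));W=P("",i);T=P("top")
g=im.max(2).astype(int);m=(g<60).astype(np.uint8);m[:150]=0;m[235:]=0;m[:,:255]=0;m[:,305:]=0
n,l,s,c=cv2.connectedComponentsWithStats(m);k=1+s[1:,4].argmax();print(s[k],c[k])
for r in(162,190,218):
    xs=np.where(l[r]==k)[0];a=plane(W,(xs.min()-.5,r),.026);b=plane(W,(xs.max()+.5,r),.026);print(r,xs.min(),xs.max(),a,b,np.linalg.norm(a-b),(a+b)/2)
print(plane(W,(279,156),.026),plane(W,(281,222),.026))
print("tips",plane(W,(260.5,109),.02),plane(W,(298,109),.02))
print("tri mid grip", tri(W,(280,189),T,(311.3,214.2)), "tip",tri(W,(260.5,109),T,(328.1,258.9)),tri(W,(298,109),T,(307.6,260.9)))
E
```

```text
[272 164  16  54 766] [279.7572 190.829 ]Traceback (most recent call last):
  File "<stdin>", line 8, in <module>
    return umr_minimum(a, axis, None, out, keepdims, initial, where)
ValueError: zero-size array to reduction operation minimum which has no identity
```

```bash
python3 - <<'E'
from h import *
import pickle
np.set_printoptions(precision=4,suppress=True)
im=cv2.imread("pics/w1.png");i=pickle.load(open("w1.pkl","rb"));W=P("",i);T=P("top")
g=im.max(2).astype(int);m=(g<60)
for r in(168,190,214):
    xs=265+np.where(m[r,265:295])[0];a=plane(W,(xs.min()-.5,r),.026);b=plane(W,(xs.max()+.5,r),.026);print(r,xs.min(),xs.max(),a,b,np.linalg.norm(a-b),(a+b)/2)
print(plane(W,(279,156),.026),plane(W,(281,222),.026))
print("tips",plane(W,(260.5,109),.02),plane(W,(298,109),.02))
print("tri mid grip", tri(W,(280,189),T,(311.3,214.2)), "tip",tri(W,(260.5,109),T,(328.1,258.9)),tri(W,(298,109),T,(307.6,260.9)))
E
```

```text
168 272 286 [ 0.477  -0.2777  0.026 ] [ 0.4754 -0.2575  0.026 ] 0.020183216648091182 [ 0.4762 -0.2676  0.026 ]
190 273 287 [ 0.5068 -0.274   0.026 ] [ 0.5052 -0.2535  0.026 ] 0.02054994531937992 [ 0.506  -0.2638  0.026 ]
214 274 287 [ 0.5405 -0.27    0.026 ] [ 0.539  -0.2505  0.026 ] 0.01956821311506351 [ 0.5397 -0.2603  0.026 ]
[ 0.4604 -0.2689  0.026 ] [ 0.5513 -0.2586  0.026 ]
tips [ 0.4025 -0.2978  0.02  ] [ 0.3987 -0.2491  0.02  ]
tri mid grip (array([ 0.5081, -0.2642,  0.0107]), array([0.8, 0.2])) tip (array([ 0.4036, -0.2972,  0.0356]), array([0.4, 0.1])) (array([ 0.4   , -0.2504,  0.0375]), array([0.4, 0.1]))
```

Emit:
drive_tool(rows=[{"x":-0.2,"y":-0.2,"z":-4,"wx":0,"wy":0,"wz":0.8,"fingers":7},{"x":-0.2,"y":-0.2,"z":-8,"wx":0,"wy":0,"wz":0.8,"fingers":6},{"x":-0.2,"y":-0.2,"z":-12,"wx":0,"wy":0,"wz":0.8,"fingers":6},{"x":-0.2,"y":-0.2,"z":-15,"wx":0,"wy":0,"wz":0.8,"fingers":6},{"x":-0.2,"y":-0.2,"z":-15.5,"wx":0,"wy":0,"wz":0.8,"fingers":6}])

```text
clock: 2.57
position: [0.5044, -0.2589, 0.0507]
ee_rot: [-0.052, 0.999, 0.003, -0.004]
contact_force: [0.6, 0.2, -0.2]
width: 0.681
finger_force: 0.0
```

Emit:
drive_tool(rows=[{"x":0,"y":0,"z":-2,"wx":0,"wy":0,"wz":0,"fingers":6},{"x":0,"y":0,"z":-3.5,"wx":0,"wy":0,"wz":0,"fingers":6},{"x":0,"y":0,"z":-4.5,"wx":0,"wy":0,"wz":0,"fingers":6},{"x":0,"y":0,"z":-4.7,"wx":0,"wy":0,"wz":0,"fingers":6},{"x":0,"y":0,"z":-4.7,"wx":0,"wy":0,"wz":0,"fingers":6}])

```text
clock: 2.98
position: [0.5084, -0.2626, 0.0091]
ee_rot: [-0.051, 0.999, 0.0, 0.0]
contact_force: [0.2, -0.3, 0.3]
width: 0.64
finger_force: 0.0
```

Emit:
drive_tool(rows=[{"x":0,"y":0,"z":-0.4,"wx":0,"wy":0,"wz":0,"fingers":4},{"x":0,"y":0,"z":-0.5,"wx":0,"wy":0,"wz":0,"fingers":2.8},{"x":0,"y":0,"z":-0.5,"wx":0,"wy":0,"wz":0,"fingers":2.4},{"x":0,"y":0,"z":-0.5,"wx":0,"wy":0,"wz":0,"fingers":1.5},{"x":0,"y":0,"z":-0.5,"wx":0,"wy":0,"wz":0,"fingers":1}], force=40)

```text
clock: 3.4
position: [0.5083, -0.2634, 0.0041]
ee_rot: [-0.051, 0.999, -0.0, 0.0]
contact_force: [-1.1, 0.6, 0.2]
width: 0.323
finger_force: 0.0
```

Emit:
drive_tool(rows=[{"x":0,"y":0,"z":0,"wx":0,"wy":0,"wz":0,"fingers":0},{"x":0,"y":0,"z":0,"wx":0,"wy":0,"wz":0,"fingers":0},{"x":0,"y":0,"z":0,"wx":0,"wy":0,"wz":0,"fingers":0},{"x":0,"y":0,"z":0,"wx":0,"wy":0,"wz":0,"fingers":0}])

```text
clock: 3.73
position: [0.508, -0.2632, 0.0037]
ee_rot: [-0.051, 0.999, 0.0, -0.0]
contact_force: [0.7, 0.1, -1.0]
width: 0.036
finger_force: 0.0
```

```bash
python3 - <<'E'
from h import *
o=manip.get_obs();print(o["width"],o["finger_force"],o["contact_force"])
t=manip.camera("top");s=manip.camera("side");w=manip.camera("wrist")
f=lambda im,x,y:cv2.convertScaleAbs(cv2.resize(im[y:y+75,x:x+100],(400,300),interpolation=2),alpha=1.5)
cv2.imwrite("pics/q.png",np.vstack([np.hstack([f(t,260,190),f(s,255,165)]),np.hstack([cv2.resize(w,(400,300)),cv2.resize(s,(400,300))])]))
E
```

```text
0.035835216399895856 0.0 [ 0.72372552  0.13130948 -0.97068741]
```

View pics/q.png

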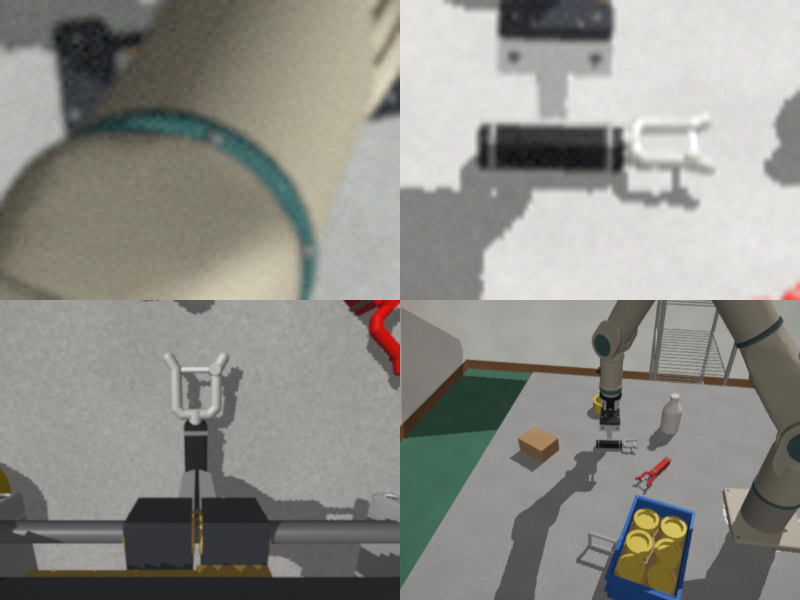

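The fingers have closed fully, yet the handle at (293,200) in the side view hasn't moved. I'll check where the fingertips really are by projecting the TCP into the views.

```bash
python3 - <<'E'
from h import *
T,S,W=P("top"),P("side"),P("wrist")
pr=lambda p,X:np.round((p@np.r_[X,1])[:2]/(p@np.r_[X,1])[2],1)
for z in(.004,.026,.03,.05):
    s=pr(S,[.508,-.263,z]);w=pr(W,[.508,-.263,z]);print(z,"side",s,"panel",400+(s[0]-255)*4,(s[1]-165)*4,"wrist",w,"panel",w[0]*.714,300+w[1]*.714)
print(pr(S,[.508,-.263,.2]))
cv2.imwrite("pics/wz.png",np.hstack([cv2.resize(manip.camera("wrist")[190:340,200:350],(400,400),interpolation=2),cv2.resize(manip.camera("side")[160:220,260:320],(400,400),interpolation=2)]))
E
```

```text
0.004 side [292.9 204.5] panel 551.5999999999999 158.0 wrist [275.8 233. ] panel 196.9212 466.36199999999997
0.026 side [293.1 198.4] panel 552.4000000000001 133.60000000000002 wrist [275.9 242.8] panel 196.99259999999998 473.3592
0.03 side [293.1 197.3] panel 552.4000000000001 129.20000000000005 wrist [275.9 244.8] panel 196.99259999999998 474.7872
0.05 side [293.3 191.6] panel 553.2 106.39999999999998 wrist [275.9 256. ] panel 196.99259999999998 482.784
[294.6 144.5]
```

View pics/wz.png

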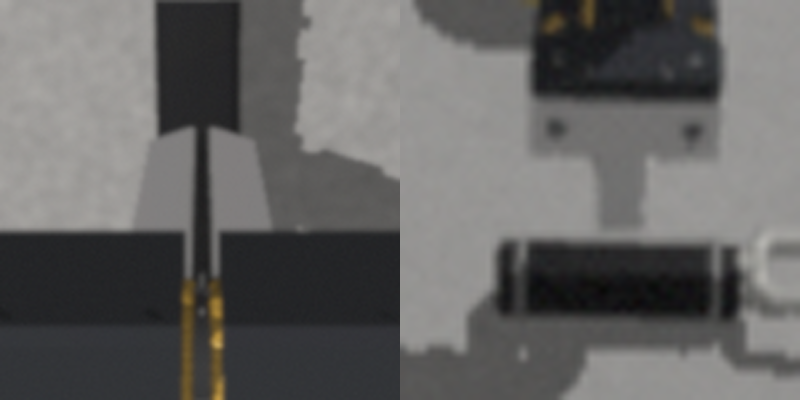

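The tips sit over the grip rather than around it, looking some 30 mm higher than the reading says. I'll check that against the wrist camera's scale.

```bash
python3 - <<'E'
from h import *
o=manip.get_obs();i=manip.camera_info("wrist");W=P("",i)
M=np.linalg.inv(i["world_to_cam"]);print("cam pos",M[:3,3],"tcp",o["position"])
import pickle;j=pickle.load(open("w1.pkl","rb"));M0=np.linalg.inv(j["world_to_cam"]);print("cam0",M0[:3,3])
for z in(0,.02,.04,-.02):
    a,b=plane(W,(235,78),z),plane(W,(315,78),z);print(z,a,b,np.linalg.norm(a-b))
pr=lambda p,X:np.round((p@np.r_[X,1])[:2]/(p@np.r_[X,1])[2],1)
for c in(-.008,.008):
  for z in(.004,.02,.035): print("tip edge",c,z,pr(W,[.508+c,-.263,z]))
from scipy.spatial.transform import Rotation as R
print(R.from_quat(o["ee_rot"]).as_matrix().round(3))
W1=P("",j)
print("2-view tips",tri(W1,(260.5,109),W,(235,78)),tri(W1,(298,109),W,(315,78)))
E
```

```text
cam pos [ 0.43653731 -0.27063889  0.22341964] tcp [ 0.50803403 -0.26322373  0.00364911]
cam0 [ 0.43668619 -0.27377069  0.43008216]
0 [ 0.39998248 -0.3025181   0.        ] [ 0.39436126 -0.24735341  0.        ] 0.055450352947417306
0.02 [ 0.40325478 -0.29966435  0.02      ] [ 0.39813676 -0.24943787  0.02      ] 0.05048656791427219
0.04 [ 0.40652708 -0.2968106   0.04      ] [ 0.40191226 -0.25152233  0.04      ] 0.0455227828811269
-0.02 [ 0.39671017 -0.30537185 -0.02      ] [ 0.39058576 -0.24526894 -0.02      ] 0.060414137980562485
tip edge -0.008 0.004 [276.9 223.1]
tip edge -0.008 0.02 [277.  229.4]
tip edge -0.008 0.035 [277.1 236.1]
tip edge 0.008 0.004 [274.8 242.7]
tip edge 0.008 0.02 [274.7 250.3]
tip edge 0.008 0.035 [274.7 258.4]
[[-0.995 -0.101 -0.   ]
 [-0.101  0.995  0.   ]
 [ 0.     0.    -1.   ]]
2-view tips (array([ 0.40370173, -0.29805776,  0.02651404]), array([0.7, 1.5])) (array([ 0.39894722, -0.24955434,  0.02372082]), array([0.2, 0.5]))
```

Emit:
drive_tool(rows=[{"x":0,"y":0,"z":0,"wx":0,"wy":0,"wz":0,"fingers":5},{"x":0,"y":0,"z":0,"wx":0,"wy":0,"wz":0,"fingers":5},{"x":0,"y":0,"z":0,"wx":0,"wy":0,"wz":0,"fingers":5},{"x":0,"y":0,"z":0,"wx":0,"wy":0,"wz":0,"fingers":5},{"x":0,"y":0,"z":0,"wx":0,"wy":0,"wz":0,"fingers":5}])

```text
clock: 4.4
position: [0.508, -0.2632, 0.0037]
ee_rot: [-0.051, 0.999, 0.0, -0.0]
contact_force: [-0.5, -0.1, -0.0]
width: 0.321
finger_force: 0.0
```

```bash
python3 - <<'E'
from h import *
o=manip.get_obs();print(o["width"],o["position"],o["contact_force"])
cv2.imwrite("pics/wy.png",np.hstack([cv2.resize(manip.camera("wrist")[170:345,160:395],(400,300),interpolation=2),cv2.resize(manip.camera("side")[155:215,255:335],(400,300),interpolation=2)]))
E
```

```text
0.3210620201438081 [ 0.5080408  -0.26321414  0.00367921] [-0.47795323 -0.06376187 -0.00924811]
```

View pics/wy.png

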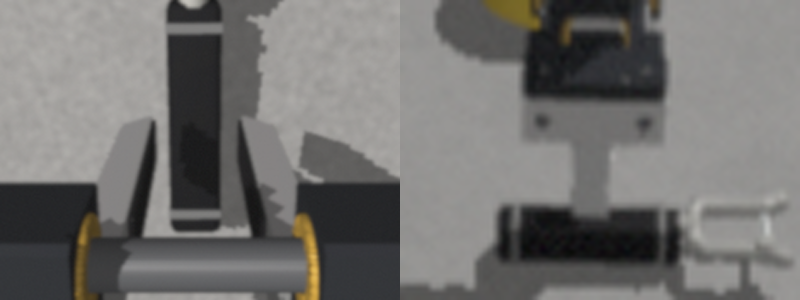

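The side view now shows the +y finger's tip only just overlapping the grip's top edge, at about panel (590,212). So the tips really are some 35 mm higher than the reading, and I'll go lower in steps, watching the force.

Emit:
drive_tool(rows=[{"x":0,"y":0,"z":0,"wx":0,"wy":0,"wz":0,"fingers":5},{"x":0,"y":0,"z":0,"wx":0,"wy":0,"wz":0,"fingers":5},{"x":0,"y":0,"z":-0.4,"wx":0,"wy":0,"wz":0,"fingers":5},{"x":0,"y":0,"z":-0.8,"wx":0,"wy":0,"wz":0,"fingers":5},{"x":0,"y":0,"z":-0.8,"wx":0,"wy":0,"wz":0,"fingers":5}])

```text
clock: 4.92
position: [0.5074, -0.2629, -0.0053]
ee_rot: [-0.051, 0.999, 0.0, -0.001]
contact_force: [-0.2, -0.3, 0.6]
width: 0.528
finger_force: 0.0
```

Emit:
drive_tool(rows=[{"x":0,"y":0,"z":-0.3,"wx":0,"wy":0,"wz":0,"fingers":5},{"x":0,"y":0,"z":-0.6,"wx":0,"wy":0,"wz":0,"fingers":5},{"x":0,"y":0,"z":-0.6,"wx":0,"wy":0,"wz":0,"fingers":5}])

```text
clock: 5.17
position: [0.5076, -0.263, -0.011]
ee_rot: [-0.051, 0.999, 0.0, -0.0]
contact_force: [0.6, 0.7, -0.2]
width: 0.53
finger_force: 0.0
```

Emit:
drive_tool(rows=[{"x":0,"y":0,"z":-0.3,"wx":0,"wy":0,"wz":0,"fingers":5},{"x":0,"y":0,"z":-0.6,"wx":0,"wy":0,"wz":0,"fingers":5},{"x":0,"y":0,"z":-0.8,"wx":0,"wy":0,"wz":0,"fingers":5},{"x":0,"y":0,"z":-0.8,"wx":0,"wy":0,"wz":0,"fingers":5}])

```text
clock: 5.5
position: [0.5077, -0.2631, -0.0188]
ee_rot: [-0.051, 0.999, 0.0, -0.0]
contact_force: [0.5, 0.5, 0.7]
width: 0.537
finger_force: 0.0
```

```bash
python3 - <<'E'
from h import *
o=manip.get_obs();print(o["width"],o["position"],o["contact_force"])
S,W=P("side"),P("wrist")
pr=lambda p,X:np.round((p@np.r_[X,1])[:2]/(p@np.r_[X,1])[2],1)
for z in(0,.01,.02):print(z,pr(S,[.508,-.23,z]),pr(W,[.508,-.23,z]))
cv2.imwrite("pics/wx.png",np.hstack([cv2.resize(manip.camera("wrist")[170:345,160:395],(400,300),interpolation=2),cv2.resize(manip.camera("side")[155:215,255:335],(400,300),interpolation=2)]))
E
```

```text
0.5368899543943437 [ 0.50766133 -0.2630697  -0.01883104] [0.5158561  0.48964923 0.67187194]
0 [291.5 213.6] [321.5 245.9]
0.01 [291.6 210.8] [323.7 251.1]
0.02 [291.6 208. ] [326.1 256.8]
```

View pics/wx.png

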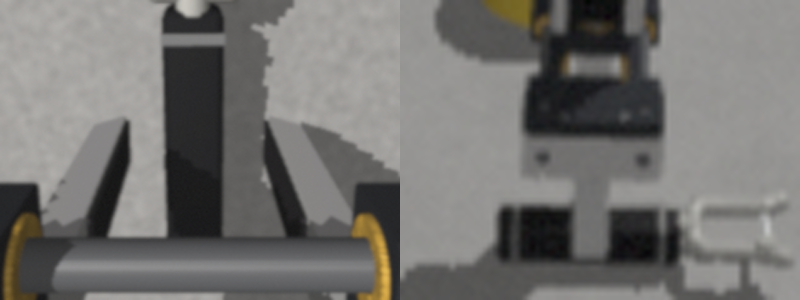

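Tip bottom is at panel (590,262), about 20 mm above the bench. Still lower, gently.

Emit:
drive_tool(rows=[{"x":0,"y":0,"z":-0.3,"wx":0,"wy":0,"wz":0,"fingers":5},{"x":0,"y":0,"z":-0.6,"wx":0,"wy":0,"wz":0,"fingers":5},{"x":0,"y":0,"z":-0.8,"wx":0,"wy":0,"wz":0,"fingers":5},{"x":0,"y":0,"z":-0.8,"wx":0,"wy":0,"wz":0,"fingers":5}])

```text
clock: 5.93
position: [0.5076, -0.263, -0.0269]
ee_rot: [-0.051, 0.999, 0.0, -0.0]
contact_force: [-0.7, -0.4, -0.6]
width: 0.53
finger_force: 0.0
```

Emit:
drive_tool(rows=[{"x":0,"y":0,"z":-0.15,"wx":0,"wy":0,"wz":0,"fingers":5},{"x":0,"y":0,"z":-0.3,"wx":0,"wy":0,"wz":0,"fingers":5},{"x":0,"y":0,"z":-0.3,"wx":0,"wy":0,"wz":0,"fingers":5}])

```text
clock: 6.18
position: [0.5079, -0.2631, -0.0296]
ee_rot: [-0.051, 0.999, 0.0, -0.0]
contact_force: [-0.2, 0.3, 0.3]
width: 0.529
finger_force: 0.0
```

Emit:
drive_tool(rows=[{"x":0,"y":0,"z":-0.15,"wx":0,"wy":0,"wz":0,"fingers":5},{"x":0,"y":0,"z":-0.3,"wx":0,"wy":0,"wz":0,"fingers":5},{"x":0,"y":0,"z":-0.3,"wx":0,"wy":0,"wz":0,"fingers":5}])

```text
clock: 6.43
position: [0.5079, -0.2631, -0.0326]
ee_rot: [-0.051, 0.999, 0.0, -0.0]
contact_force: [0.2, 0.3, 0.4]
width: 0.531
finger_force: 0.0
```

Emit:
drive_tool(rows=[{"x":0,"y":0,"z":-0.1,"wx":0,"wy":0,"wz":0,"fingers":4},{"x":0,"y":0,"z":-0.2,"wx":0,"wy":0,"wz":0,"fingers":3.6},{"x":0,"y":0,"z":-0.2,"wx":0,"wy":0,"wz":0,"fingers":3.6}])

```text
clock: 6.68
position: [0.5079, -0.2632, -0.0345]
ee_rot: [-0.051, 0.999, 0.0, -0.0]
contact_force: [-0.3, 0.8, 0.2]
width: 0.393
finger_force: 0.0
```

Close on the grip.

Emit:
drive_tool(rows=[{"x":0,"y":0,"z":0,"wx":0,"wy":0,"wz":0,"fingers":2.6},{"x":0,"y":0,"z":0,"wx":0,"wy":0,"wz":0,"fingers":2.0},{"x":0,"y":0,"z":0,"wx":0,"wy":0,"wz":0,"fingers":1.5},{"x":0,"y":0,"z":0,"wx":0,"wy":0,"wz":0,"fingers":1},{"x":0,"y":0,"z":0,"wx":0,"wy":0,"wz":0,"fingers":1}], force=40)

```text
clock: 7.1
position: [0.5082, -0.2634, -0.0342]
ee_rot: [-0.051, 0.999, -0.0, 0.0]
contact_force: [0.1, -1.0, -0.8]
width: 0.229
finger_force: 40.0
```

Emit:
drive_tool(rows=[{"x":0,"y":0,"z":0,"wx":0,"wy":0,"wz":0,"fingers":0},{"x":0,"y":0,"z":0,"wx":0,"wy":0,"wz":0,"fingers":0}])

```text
clock: 7.27
position: [0.5081, -0.2634, -0.0343]
ee_rot: [-0.051, 0.999, -0.0, 0.0]
contact_force: [0.0, -0.8, -1.2]
width: 0.23
finger_force: 40.0
```

Emit:
drive_tool(rows=[{"x":0,"y":0,"z":1,"wx":0,"wy":0,"wz":0,"fingers":0},{"x":0,"y":0,"z":3,"wx":0,"wy":0,"wz":0,"fingers":0},{"x":0,"y":0,"z":6,"wx":0,"wy":0,"wz":0,"fingers":0},{"x":0,"y":0,"z":8,"wx":0,"wy":0,"wz":0,"fingers":0},{"x":0,"y":0,"z":8,"wx":0,"wy":0,"wz":0,"fingers":0}])

```text
clock: 7.68
position: [0.5107, -0.2646, 0.0499]
ee_rot: [-0.051, 0.999, -0.002, 0.003]
contact_force: [1.5, -0.4, -2.2]
width: 0.229
finger_force: 40.0
```

Emit:
drive_tool(rows=[{"x":1.0,"y":2.5,"z":0,"wx":0,"wy":0,"wz":-1.5,"fingers":0},{"x":2.4,"y":6,"z":0,"wx":0,"wy":0,"wz":-4,"fingers":0},{"x":3.8,"y":9.5,"z":0,"wx":0,"wy":0,"wz":-7,"fingers":0},{"x":5.2,"y":13,"z":0,"wx":0,"wy":0,"wz":-10,"fingers":0},{"x":6.6,"y":16.5,"z":0,"wx":0,"wy":0,"wz":-13,"fingers":0}])

```text
clock: 8.1
position: [0.5734, -0.0963, 0.0447]
ee_rot: [0.064, 0.998, 0.0, -0.001]
contact_force: [0.1, -0.5, -3.0]
width: 0.23
finger_force: 40.0
```

Emit:
drive_tool(rows=[{"x":1.4,"y":3.5,"z":0,"wx":0,"wy":0,"wz":-2,"fingers":0},{"x":2.8,"y":7,"z":0,"wx":0,"wy":0,"wz":-3,"fingers":0},{"x":4.2,"y":10.5,"z":0,"wx":0,"wy":0,"wz":-4.3,"fingers":0},{"x":5.6,"y":14,"z":0,"wx":0,"wy":0,"wz":-4.3,"fingers":0},{"x":7,"y":17.5,"z":0,"wx":0,"wy":0,"wz":-4.3,"fingers":0}])

```text
clock: 8.52
position: [0.6432, 0.0789, 0.0444]
ee_rot: [0.1, 0.995, -0.0, -0.001]
contact_force: [0.9, -0.8, -1.9]
width: 0.23
finger_force: 40.0
```

Emit:
drive_tool(rows=[{"x":0,"y":3,"z":0,"wx":0,"wy":0,"wz":0,"fingers":0},{"x":-0.3,"y":6,"z":0,"wx":0,"wy":0,"wz":0,"fingers":0},{"x":-0.3,"y":7.1,"z":0,"wx":0,"wy":0,"wz":0,"fingers":0},{"x":-0.3,"y":7.1,"z":0,"wx":0,"wy":0,"wz":0,"fingers":0},{"x":-0.3,"y":7.1,"z":0,"wx":0,"wy":0,"wz":0,"fingers":0}])

```text
clock: 8.93
position: [0.64, 0.1475, 0.0447]
ee_rot: [0.099, 0.995, -0.001, -0.001]
contact_force: [-0.4, -0.4, -3.1]
width: 0.232
finger_force: 40.0
```

```bash
python3 - <<'E'
from h import *
import pickle
o=manip.get_obs();i={n:manip.camera_info(n) for n in("wrist","side","top")}
w=manip.camera("wrist");s=manip.camera("side");t=manip.camera("top")
pickle.dump((o,i),open("w2.pkl","wb"))
for n,im in(("w2",w),("s2",s),("t2",t)):cv2.imwrite(f"pics/{n}.png",im)
print(o["position"],o["ee_rot"],o["contact_force"],o["width"],o["joint_pos"])
cv2.imwrite("pics/m2.png",np.vstack([np.hstack([cv2.resize(w,(400,300)),cv2.resize(w[20:170,150:350],(400,300),interpolation=2)]),np.hstack([cv2.resize(s[270:390,180:340],(400,300),interpolation=2),cv2.resize(t[180:270,60:180],(400,300),interpolation=2)])]))
E
```

```text
[0.64003517 0.14751733 0.04467099] [ 9.94177972e-02  9.95045206e-01 -6.90677355e-04 -8.14157253e-04] [-0.43562927 -0.38568863 -3.09818771] 0.23240611898639563 [-0.45256972  0.80035308  0.3192704   1.60392907 -0.3210174   0.79148518
  1.37538093]
```

View pics/m2.png

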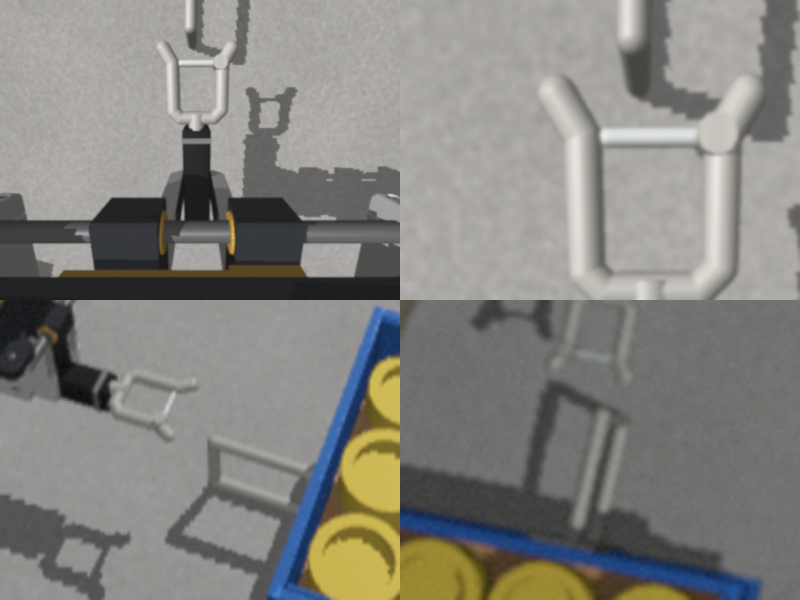

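The hook is held straight, with tips at wrist pixels (226.5,64) and (325,64). The eye bar's top is at (266.5,39) and its foot at (270,66), so I'll compute the offsets.

```bash
python3 - <<'E'
from h import *
import pickle
np.set_printoptions(precision=4,suppress=True)
o,i=pickle.load(open("w2.pkl","rb"));W,S,T=[P("",i[n]) for n in("wrist","side","top")]
print("tips",a:=plane(W,(226.5,64),.099),b:=plane(W,(325,64),.099),np.linalg.norm(a-b),"yaw",np.degrees(np.arctan2(*(a-b)[1::-1]))+90)
print("gate ends",plane(W,(250,87.5),.099),plane(W,(309,87.5),.099))
print("eye",plane(W,(266.5,39),.062),plane(W,(270,64),.006))
for n,(p,u),(q,v) in(("WT",(W,(266.5,39)),(T,(121.2,213.4))),("WS",(W,(266.5,39)),(S,(264.7,326))),("TS",(T,(121.2,213.4)),(S,(264.7,326)))):print(n,tri(p,u,q,v))
# arm direction in the top view, wrist
print("arm dir wrist",plane(W,(266.5,39),.062),plane(W,(264.7,2),.062))
# tote rim fit: blue mask upper edge in top image
im=cv2.imread("pics/top0.png").astype(int);m=(im[...,0]>90)&(im[...,0]>im[...,2]+60)&(im[...,0]>im[...,1]+40)
pts=[]
for c in range(58,160):
    r=np.where(m[225:285,c])[0]
    if len(r):pts.append((c,225+r[0]-.5))
w=np.array([plane(T,p,.12)[:2] for p in pts])
l=cv2.fitLine(w.astype(np.float32),cv2.DIST_HUBER,0,.001,.001).ravel();print("rim",l,"tote yaw",np.degrees(np.arctan2(l[1],l[0]))+90, w[0],w[-1])
a=o["ee_rot"];print("hook yaw from tool",np.degrees(np.arctan2(*(np.array([2*a[0]*a[1],2*a[1]**2-1])[::-1])))+90)
E
```

```text
tips [0.5295 0.1442 0.099 ] [0.5395 0.1933 0.099 ] 0.05006281708570294 yaw -11.425181094710723
gate ends [0.5428 0.1535 0.099 ] [0.5488 0.1834 0.099 ]
eye [0.5117 0.1675 0.062 ] [0.5137 0.1682 0.006 ]
WT (array([0.513 , 0.1663, 0.0643]), array([2.2, 0.2]))
WS (array([0.5135, 0.1681, 0.0653]), array([1.9, 0.3]))
TS (array([0.5138, 0.1665, 0.0622]), array([0.2, 0.3]))
arm dir wrist [0.5117 0.1675 0.062 ] [0.4922 0.1705 0.062 ]
rim [0.2139 0.9768 0.4235 0.1775] tote yaw 167.6473 [0.4461 0.2846] [0.402  0.0706]
hook yaw from tool 168.5886892624298
```

Emit:
drive_tool(rows=[{"x":1,"y":-0.2,"z":-2.5,"wx":0,"wy":0,"wz":0,"fingers":0},{"x":1,"y":-0.2,"z":-5,"wx":0,"wy":0,"wz":0,"fingers":0},{"x":1,"y":-0.2,"z":-6.5,"wx":0,"wy":0,"wz":0,"fingers":0},{"x":1,"y":-0.2,"z":-7.1,"wx":0,"wy":0,"wz":0,"fingers":0},{"x":1,"y":-0.2,"z":-7.1,"wx":0,"wy":0,"wz":0,"fingers":0}])

```text
clock: 9.5
position: [0.6498, 0.1436, -0.0269]
ee_rot: [0.101, 0.995, -0.001, -0.001]
contact_force: [-0.1, -0.7, -2.7]
width: 0.232
finger_force: 40.0
```

```bash
python3 - <<'E'
from h import *
o=manip.get_obs();print(o["position"],o["ee_rot"],o["contact_force"])
W=P("wrist");pr=lambda X:np.round((W@np.r_[X,1])[:2]/(W@np.r_[X,1])[2],1)
im=manip.camera("wrist");cv2.imwrite("pics/w3.png",im)
for z in(.028,.062):print(z,pr([.513,.1675,z]))
g=cv2.cvtColor(im,6);np.set_printoptions(linewidth=250)
# bright horizontal profiles for hook arms and bar
for r in range(0,100,6):
    xs=np.where(g[r,180:380]>185)[0]+180
    seg=[(int(s[0]),int(s[-1])) for s in np.split(xs,np.where(np.diff(xs)>1)[0]+1) if len(s)>3];print(r,seg)
E
```

```text
[ 0.64981202  0.14359698 -0.0269108 ] [ 1.01237545e-01  9.94860832e-01 -8.41784790e-04 -1.47539350e-03] [-0.1416303  -0.74785521 -2.66582128]
0.028 [267.2  -7. ]
0.062 [264.6 -50.1]
0 []
6 []
12 []
18 []
24 []
30 []
36 []
42 []
48 []
54 []
60 [(222, 227), (317, 325)]
66 [(220, 229), (314, 324)]
72 [(223, 232), (310, 321)]
78 [(227, 236), (301, 317)]
84 [(231, 240), (251, 317)]
90 [(233, 241), (251, 295), (301, 316)]
96 [(233, 241)]
```

Emit:
drive_tool(rows=[{"x":-0.74,"y":0.15,"z":0,"wx":0,"wy":0,"wz":0,"fingers":0},{"x":-1.47,"y":0.3,"z":0,"wx":0,"wy":0,"wz":0,"fingers":0},{"x":-2.2,"y":0.45,"z":0,"wx":0,"wy":0,"wz":0,"fingers":0},{"x":-2.55,"y":0.52,"z":0,"wx":0,"wy":0,"wz":0,"fingers":0},{"x":-2.55,"y":0.52,"z":0,"wx":0,"wy":0,"wz":0,"fingers":0}])

```text
clock: 9.97
position: [0.6241, 0.152, -0.0247]
ee_rot: [0.1, 0.995, 0.0, -0.0]
contact_force: [-0.1, 0.3, -2.4]
width: 0.235
finger_force: 40.0
```

```bash
python3 - <<'E'
from h import *
o=manip.get_obs();print(o["position"],o["ee_rot"],o["contact_force"],o["ft_torque"])
d=np.array([-.980,.198]);yh=np.array([-.198,-.980]);r=np.array([.513,.1675])-o["position"][:2];print("bar in hook",r@d,r@yh)
W=P("wrist");pr=lambda X:np.round((W@np.r_[X,1])[:2]/(W@np.r_[X,1])[2],1)
w=manip.camera("wrist");s=manip.camera("side");t=manip.camera("top")
for n,im in(("w4",w),("s4",s),("t4",t)):cv2.imwrite(f"pics/{n}.png",im)
for z in(.028,.01):print(z,pr([.513,.1675,z]))
g=cv2.cvtColor(w,6)
for r in range(0,100,5):
    xs=np.where(g[r,180:380]>165)[0]+180
    print(r,[(int(s[0]),int(s[-1])) for s in np.split(xs,np.where(np.diff(xs)>1)[0]+1) if len(s)>4])
cv2.imwrite("pics/m4.png",np.vstack([np.hstack([cv2.resize(w[0:150,180:380],(400,300),interpolation=2),cv2.resize(w,(400,300))]),np.hstack([cv2.resize(s[270:390,180:340],(400,300),interpolation=2),cv2.resize(t[180:270,60:180],(400,300),interpolation=2)])]))
E
```

```text
[ 0.62413793  0.15197643 -0.02472426] [ 9.95659891e-02  9.95030803e-01  3.25648545e-04 -4.57202107e-04] [-0.12186373  0.31829792 -2.35908998] [ 0.00407095 -0.02931358  0.02607798]
bar in hook 0.11198883686319488 0.006792213563871566
0.028 [262.8  55.4]
0.01 [264.1  63.8]
0 [(184, 190), (194, 207), (217, 224), (231, 261), (290, 347), (374, 379)]
5 [(180, 206), (212, 224), (227, 261), (289, 348), (374, 379)]
10 [(182, 205), (213, 261), (285, 350), (374, 379)]
15 [(180, 200), (217, 237), (244, 261), (286, 341), (343, 349)]
20 [(182, 203), (205, 235), (245, 261), (287, 346)]
25 [(181, 189), (196, 261), (288, 347), (372, 379)]
30 [(180, 195), (202, 213), (217, 234), (241, 258), (288, 348), (373, 379)]
35 [(180, 197), (203, 211), (222, 235), (240, 246), (285, 345), (373, 379)]
40 [(184, 196), (202, 208), (217, 222), (228, 235), (242, 246), (286, 293), (296, 344), (374, 379)]
45 [(182, 212), (227, 235), (287, 307), (312, 345), (370, 379)]
50 [(192, 198), (203, 233), (240, 245), (288, 346), (371, 379)]
55 [(180, 184), (191, 229), (239, 250), (287, 320), (327, 346), (371, 379)]
60 [(180, 211), (218, 229), (238, 250), (285, 314), (334, 342), (372, 379)]
65 [(180, 209), (216, 231), (249, 253), (298, 311), (335, 343), (368, 379)]
70 [(180, 191), (194, 208), (219, 234), (251, 256), (335, 344), (369, 379)]
75 [(180, 205), (223, 237), (247, 262), (313, 320), (332, 344), (369, 379)]
80 [(184, 197), (201, 212), (218, 223), (226, 240), (250, 274), (301, 318), (370, 379)]
85 [(180, 192), (203, 225), (229, 243), (250, 318), (368, 379)]
90 [(182, 194), (201, 218), (224, 243), (251, 317), (371, 379)]
95 [(192, 218), (225, 243), (253, 263), (304, 314), (370, 379)]
```

View pics/m4.png

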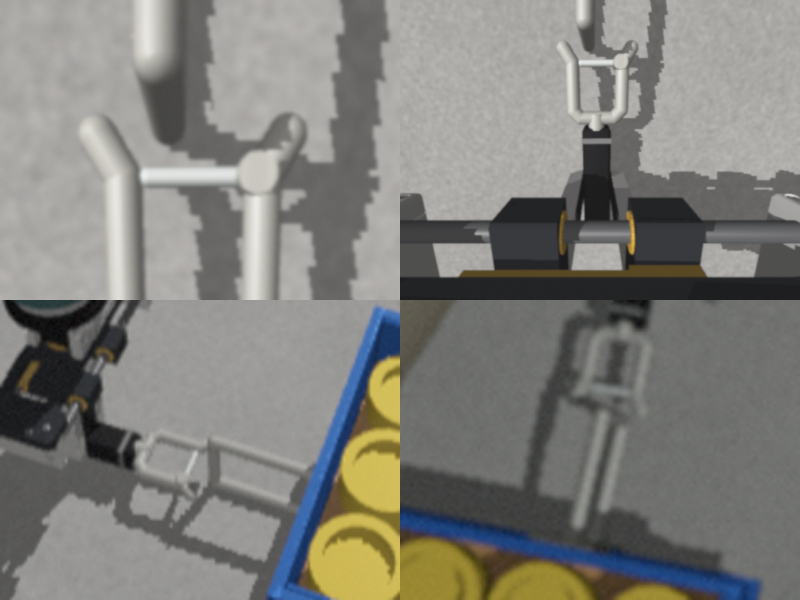

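The bar lies just ahead of the mouth, at (164,100) in the zoomed wrist panel between nose axis 124 and back axis 261, so hook y is about +6.4 mm. Nudging the hook 0.5 mm sideways, then creeping in.

Emit:
drive_tool(rows=[{"x":-0.1,"y":-0.03,"z":0,"wx":0,"wy":0,"wz":0,"fingers":0},{"x":-0.25,"y":0.0,"z":0,"wx":0,"wy":0,"wz":0,"fingers":0},{"x":-0.4,"y":0.03,"z":0,"wx":0,"wy":0,"wz":0,"fingers":0},{"x":-0.5,"y":0.05,"z":0,"wx":0,"wy":0,"wz":0,"fingers":0},{"x":-0.5,"y":0.05,"z":0,"wx":0,"wy":0,"wz":0,"fingers":0}], force=50)

```text
clock: 10.53
position: [0.6201, 0.1516, -0.0254]
ee_rot: [0.1, 0.995, -0.0, -0.0]
contact_force: [-0.6, 0.3, -2.6]
width: 0.231
finger_force: 50.0
```

Emit:
drive_tool(rows=[{"x":-0.1,"y":0.02,"z":0,"wx":0,"wy":0,"wz":0,"fingers":0},{"x":-0.2,"y":0.04,"z":0,"wx":0,"wy":0,"wz":0,"fingers":0},{"x":-0.3,"y":0.06,"z":0,"wx":0,"wy":0,"wz":0,"fingers":0},{"x":-0.4,"y":0.08,"z":0,"wx":0,"wy":0,"wz":0,"fingers":0},{"x":-0.4,"y":0.08,"z":0,"wx":0,"wy":0,"wz":0,"fingers":0}])

```text
clock: 10.95
position: [0.6162, 0.1524, -0.0253]
ee_rot: [0.1, 0.995, 0.0, -0.0]
contact_force: [0.1, 0.5, -2.5]
width: 0.227
finger_force: 50.0
```

Emit:
drive_tool(rows=[{"x":-0.1,"y":0.02,"z":0,"wx":0,"wy":0,"wz":0,"fingers":0},{"x":-0.2,"y":0.04,"z":0,"wx":0,"wy":0,"wz":0,"fingers":0},{"x":-0.3,"y":0.06,"z":0,"wx":0,"wy":0,"wz":0,"fingers":0},{"x":-0.4,"y":0.08,"z":0,"wx":0,"wy":0,"wz":0,"fingers":0},{"x":-0.4,"y":0.08,"z":0,"wx":0,"wy":0,"wz":0,"fingers":0}])

```text
clock: 11.37
position: [0.6134, 0.153, -0.025]
ee_rot: [0.1, 0.995, 0.0, 0.001]
contact_force: [2.2, 0.5, -2.5]
width: 0.228
finger_force: 50.0
```

Emit:
drive_tool(rows=[{"x":-0.1,"y":0.02,"z":0,"wx":0,"wy":0,"wz":0,"fingers":0},{"x":-0.2,"y":0.04,"z":0,"wx":0,"wy":0,"wz":0,"fingers":0},{"x":-0.3,"y":0.06,"z":0,"wx":0,"wy":0,"wz":0,"fingers":0},{"x":-0.4,"y":0.08,"z":0,"wx":0,"wy":0,"wz":0,"fingers":0},{"x":-0.5,"y":0.1,"z":0,"wx":0,"wy":0,"wz":0,"fingers":0}])

```text
clock: 11.78
position: [0.6084, 0.154, -0.025]
ee_rot: [0.1, 0.995, 0.0, 0.001]
contact_force: [4.3, -1.4, -2.8]
width: 0.229
finger_force: 50.0
```

Emit:
drive_tool(rows=[{"x":-0.1,"y":0.02,"z":0,"wx":0,"wy":0,"wz":0,"fingers":0},{"x":-0.2,"y":0.04,"z":0,"wx":0,"wy":0,"wz":0,"fingers":0},{"x":-0.3,"y":0.06,"z":0,"wx":0,"wy":0,"wz":0,"fingers":0},{"x":-0.4,"y":0.08,"z":0,"wx":0,"wy":0,"wz":0,"fingers":0},{"x":-0.5,"y":0.1,"z":0,"wx":0,"wy":0,"wz":0,"fingers":0}])

```text
clock: 12.2
position: [0.6032, 0.1546, -0.0251]
ee_rot: [0.1, 0.995, -0.0, 0.001]
contact_force: [5.0, -0.8, -2.6]
width: 0.231
finger_force: 50.0
```

Emit:
drive_tool(rows=[{"x":-0.1,"y":0.02,"z":0,"wx":0,"wy":0,"wz":0,"fingers":0},{"x":-0.2,"y":0.04,"z":0,"wx":0,"wy":0,"wz":0,"fingers":0},{"x":-0.3,"y":0.06,"z":0,"wx":0,"wy":0,"wz":0,"fingers":0},{"x":-0.4,"y":0.08,"z":0,"wx":0,"wy":0,"wz":0,"fingers":0},{"x":-0.5,"y":0.1,"z":0,"wx":0,"wy":0,"wz":0,"fingers":0}])

```text
clock: 12.62
position: [0.5987, 0.1561, -0.025]
ee_rot: [0.1, 0.995, 0.0, 0.001]
contact_force: [6.6, -0.8, -2.8]
width: 0.231
finger_force: 50.0
```

Emit:
drive_tool(rows=[{"x":-0.1,"y":0.02,"z":0,"wx":0,"wy":0,"wz":0,"fingers":0},{"x":-0.2,"y":0.04,"z":0,"wx":0,"wy":0,"wz":0,"fingers":0},{"x":-0.3,"y":0.06,"z":0,"wx":0,"wy":0,"wz":0,"fingers":0},{"x":-0.4,"y":0.08,"z":0,"wx":0,"wy":0,"wz":0,"fingers":0},{"x":-0.5,"y":0.1,"z":0,"wx":0,"wy":0,"wz":0,"fingers":0}])

```text
clock: 13.03
position: [0.5938, 0.1576, -0.0249]
ee_rot: [0.1, 0.995, 0.001, 0.001]
contact_force: [6.1, -0.4, -3.2]
width: 0.231
finger_force: 50.0
```

Emit:
drive_tool(rows=[{"x":-0.1,"y":0.02,"z":0,"wx":0,"wy":0,"wz":0,"fingers":0},{"x":-0.2,"y":0.04,"z":0,"wx":0,"wy":0,"wz":0,"fingers":0},{"x":-0.3,"y":0.06,"z":0,"wx":0,"wy":0,"wz":0,"fingers":0},{"x":-0.4,"y":0.08,"z":0,"wx":0,"wy":0,"wz":0,"fingers":0},{"x":-0.5,"y":0.1,"z":0,"wx":0,"wy":0,"wz":0,"fingers":0}])

```text
clock: 13.45
position: [0.5881, 0.1595, -0.025]
ee_rot: [0.1, 0.995, 0.001, 0.001]
contact_force: [3.7, 2.2, -2.9]
width: 0.231
finger_force: 50.0
```

Emit:
drive_tool(rows=[{"x":-0.1,"y":0.02,"z":0,"wx":0,"wy":0,"wz":0,"fingers":0},{"x":-0.2,"y":0.04,"z":0,"wx":0,"wy":0,"wz":0,"fingers":0},{"x":-0.3,"y":0.06,"z":0,"wx":0,"wy":0,"wz":0,"fingers":0},{"x":-0.3,"y":0.06,"z":0,"wx":0,"wy":0,"wz":0,"fingers":0}])

```text
clock: 13.78
position: [0.5817, 0.1591, -0.0258]
ee_rot: [0.099, 0.995, -0.0, -0.002]
contact_force: [-0.3, 0.1, -2.5]
width: 0.232
finger_force: 50.0
```

Force fell to zero and the hook jumped forward, so the gate has snapped, with the bar at about hook x = 70. Now the gentle pull back, with contact expected about 18 mm back.

Emit:
drive_tool(rows=[{"x":0.3,"y":-0.06,"z":0,"wx":0,"wy":0,"wz":0,"fingers":0},{"x":0.6,"y":-0.12,"z":0,"wx":0,"wy":0,"wz":0,"fingers":0},{"x":0.9,"y":-0.18,"z":0,"wx":0,"wy":0,"wz":0,"fingers":0},{"x":1.2,"y":-0.24,"z":0,"wx":0,"wy":0,"wz":0,"fingers":0},{"x":1.2,"y":-0.24,"z":0,"wx":0,"wy":0,"wz":0,"fingers":0}])

```text
clock: 14.2
position: [0.5974, 0.1555, -0.0254]
ee_rot: [0.1, 0.995, -0.0, 0.0]
contact_force: [0.4, -0.9, -2.1]
width: 0.229
finger_force: 50.0
```

Emit:
drive_tool(rows=[{"x":0.1,"y":-0.02,"z":0,"wx":0,"wy":0,"wz":0,"fingers":0},{"x":0.2,"y":-0.04,"z":0,"wx":0,"wy":0,"wz":0,"fingers":0},{"x":0.3,"y":-0.06,"z":0,"wx":0,"wy":0,"wz":0,"fingers":0},{"x":0.3,"y":-0.06,"z":0,"wx":0,"wy":0,"wz":0,"fingers":0}])

```text
clock: 14.53
position: [0.5997, 0.1556, -0.0253]
ee_rot: [0.1, 0.995, -0.0, 0.0]
contact_force: [-0.7, 0.7, -2.2]
width: 0.225
finger_force: 50.0
```

Emit:
drive_tool(rows=[{"x":0.1,"y":-0.02,"z":0,"wx":0,"wy":0,"wz":0,"fingers":0},{"x":0.2,"y":-0.04,"z":0,"wx":0,"wy":0,"wz":0,"fingers":0},{"x":0.2,"y":-0.04,"z":0,"wx":0,"wy":0,"wz":0,"fingers":0}])

```text
clock: 14.78
position: [0.6008, 0.1554, -0.0255]
ee_rot: [0.1, 0.995, -0.0, -0.001]
contact_force: [-1.2, 1.3, -2.7]
width: 0.235
finger_force: 50.0
```

Emit:
drive_tool(rows=[{"x":0.05,"y":-0.01,"z":0,"wx":0,"wy":0,"wz":0,"fingers":0},{"x":0.1,"y":-0.02,"z":0,"wx":0,"wy":0,"wz":0,"fingers":0},{"x":0.1,"y":-0.02,"z":0,"wx":0,"wy":0,"wz":0,"fingers":0},{"x":0.1,"y":-0.02,"z":0,"wx":0,"wy":0,"wz":0,"fingers":0}])

```text
clock: 15.12
position: [0.6016, 0.1552, -0.0256]
ee_rot: [0.1, 0.995, -0.0, -0.001]
contact_force: [-2.2, 0.2, -1.9]
width: 0.232
finger_force: 50.0
```

```bash
python3 - <<'E'
from h import *
for k in range(4):
    manip.camera("side");o=manip.get_obs();print(o["position"],o["contact_force"])
E
```

```text
[ 0.60169285  0.15520529 -0.02553745] [-2.6426236   0.87781207 -2.27116874]
[ 0.601763    0.15518244 -0.02550687] [-2.84768012  0.45781523 -2.79400542]
[ 0.60184193  0.15518954 -0.02547706] [-2.95877982  0.84725846 -3.05046538]
[ 0.60189355  0.15515254 -0.02546403] [-3.10283173 -0.19600209 -1.78429483]
```

Emit:
drive_tool(rows=[{"x":0.04,"y":-0.01,"z":0,"wx":0,"wy":0,"wz":0,"fingers":0},{"x":0.06,"y":-0.01,"z":0,"wx":0,"wy":0,"wz":0,"fingers":0},{"x":0.06,"y":-0.01,"z":0,"wx":0,"wy":0,"wz":0,"fingers":0},{"x":0.06,"y":-0.01,"z":0,"wx":0,"wy":0,"wz":0,"fingers":0},{"x":0.06,"y":-0.01,"z":0,"wx":0,"wy":0,"wz":0,"fingers":0}])

```text
clock: 15.73
position: [0.6026, 0.155, -0.0255]
ee_rot: [0.1, 0.995, -0.0, -0.0]
contact_force: [-4.9, 0.5, -2.0]
width: 0.231
finger_force: 50.0
```

```bash
python3 - <<'E'
from h import *
for k in range(4):
    manip.camera("side");o=manip.get_obs();print(o["position"],o["contact_force"])
E
```

```text
[ 0.60268208  0.15498037 -0.02545982] [-5.47055271 -0.07516489 -2.31738448]
[ 0.60268959  0.15499595 -0.0254412 ] [-4.50585066  0.43005814 -2.78927006]
[ 0.60273375  0.15503554 -0.02540362] [-4.54726316  0.51218613 -2.74450415]
[ 0.6027634   0.15498938 -0.02540967] [-4.97249804  0.37691121 -2.35762967]
```

The gate holds at about 4.7 N. Relax to mid-range, then lower to the bench.

Emit:
drive_tool(rows=[{"x":-0.3,"y":0.06,"z":0,"wx":0,"wy":0,"wz":0,"fingers":0},{"x":-0.7,"y":0.14,"z":0,"wx":0,"wy":0,"wz":0,"fingers":0},{"x":-1.1,"y":0.22,"z":0,"wx":0,"wy":0,"wz":0,"fingers":0},{"x":-1.1,"y":0.22,"z":-0.3,"wx":0,"wy":0,"wz":0,"fingers":0},{"x":-1.1,"y":0.22,"z":-0.6,"wx":0,"wy":0,"wz":0,"fingers":0}])

```text
clock: 16.35
position: [0.5933, 0.1573, -0.031]
ee_rot: [0.1, 0.995, 0.0, 0.001]
contact_force: [-0.0, -0.4, -3.1]
width: 0.231
finger_force: 50.0
```

Emit:
drive_tool(rows=[{"x":0,"y":0,"z":-0.1,"wx":0,"wy":0,"wz":0,"fingers":0},{"x":0,"y":0,"z":-0.2,"wx":0,"wy":0,"wz":0,"fingers":0},{"x":0,"y":0,"z":-0.25,"wx":0,"wy":0,"wz":0,"fingers":0},{"x":0,"y":0,"z":-0.25,"wx":0,"wy":0,"wz":0,"fingers":0}])

```text
clock: 16.68
position: [0.5923, 0.157, -0.034]
ee_rot: [0.1, 0.995, -0.0, 0.0]
contact_force: [-0.3, 0.9, -3.2]
width: 0.231
finger_force: 50.0
```

Emit:
drive_tool(rows=[{"x":0,"y":0,"z":-0.05,"wx":0,"wy":0,"wz":0,"fingers":0},{"x":0,"y":0,"z":-0.1,"wx":0,"wy":0,"wz":0,"fingers":0},{"x":0,"y":0,"z":-0.1,"wx":0,"wy":0,"wz":0,"fingers":0},{"x":0,"y":0,"z":-0.1,"wx":0,"wy":0,"wz":0,"fingers":0}])

```text
clock: 17.02
position: [0.5924, 0.1571, -0.0343]
ee_rot: [0.1, 0.995, 0.0, 0.0]
contact_force: [-1.3, -0.9, 3.4]
width: 0.231
finger_force: 50.0
```

Emit:
drive_tool(rows=[{"x":0,"y":0,"z":0.05,"wx":0,"wy":0,"wz":0,"fingers":2.4},{"x":0,"y":0,"z":0.05,"wx":0,"wy":0,"wz":0,"fingers":3},{"x":0,"y":0,"z":0.05,"wx":0,"wy":0,"wz":0,"fingers":4},{"x":0,"y":0,"z":0.05,"wx":0,"wy":0,"wz":0,"fingers":5},{"x":0,"y":0,"z":0.05,"wx":0,"wy":0,"wz":0,"fingers":5}])

```text
clock: 17.43
position: [0.5922, 0.1573, -0.0344]
ee_rot: [0.1, 0.995, 0.0, 0.0]
contact_force: [0.3, 0.7, 0.3]
width: 0.496
finger_force: 0.0
```

Emit:
drive_tool(rows=[{"x":0,"y":0,"z":0,"wx":0,"wy":0,"wz":0,"fingers":5},{"x":0,"y":0,"z":0.5,"wx":0,"wy":0,"wz":0,"fingers":5},{"x":0,"y":0,"z":1.5,"wx":0,"wy":0,"wz":0,"fingers":5},{"x":0,"y":0,"z":3,"wx":0,"wy":0,"wz":0,"fingers":5},{"x":0,"y":0,"z":6,"wx":0,"wy":0,"wz":0,"fingers":5}])

```text
clock: 17.85
position: [0.5898, 0.1567, 0.0246]
ee_rot: [0.1, 0.995, -0.001, -0.002]
contact_force: [0.2, -0.4, 0.3]
width: 0.532
finger_force: 0.0
```

Emit:
drive_tool(rows=[{"x":1,"y":0,"z":3,"wx":0,"wy":0,"wz":0,"fingers":5},{"x":3,"y":0,"z":6,"wx":0,"wy":0,"wz":0,"fingers":5},{"x":5,"y":0,"z":9,"wx":0,"wy":0,"wz":0,"fingers":5},{"x":7,"y":0,"z":12,"wx":0,"wy":0,"wz":0,"fingers":5},{"x":7,"y":0,"z":12,"wx":0,"wy":0,"wz":0,"fingers":5}])

```text
clock: 18.27
position: [0.6704, 0.1569, 0.1538]
ee_rot: [0.1, 0.995, 0.002, 0.008]
contact_force: [0.3, -0.2, 0.3]
width: 0.534
finger_force: 0.0
```

```bash
python3 - <<'E'
from h import *
np.set_printoptions(precision=4,suppress=True)
o=manip.get_obs();print(o["position"],o["contact_force"],o["width"])
W=P("wrist");im=manip.camera("wrist");cv2.imwrite("pics/w9.png",im)
H,Wd=im.shape[:2];xs=np.linspace(.45,.66,421);ys=np.linspace(.08,.24,321)
# rectified bench-plane view at z=.02; check grip (dark) pose, arms and gate (bright)
X,Y=np.meshgrid(xs,ys,indexing="ij");q=W@np.stack([X.ravel(),Y.ravel(),np.full(X.size,.026),np.ones(X.size)]);u=(q[:2]/q[2]).astype(np.float32)
r=cv2.remap(im,u[0].reshape(X.shape),u[1].reshape(X.shape),1);cv2.imwrite("pics/r9.png",r)
m=(r.max(2)<60).astype(np.uint8);n,l,s,c=cv2.connectedComponentsWithStats(m)
for k in range(1,n):
    if s[k,4]>1500:
        p=np.argwhere(l==k);rc=cv2.minAreaRect(p[:,::-1].astype(np.float32));print("dark",xs[0]+c[k][1]*.0005,ys[0]+c[k][0]*.0005,[round(v*.5,1) for v in rc[1]],rc[2])
# gate profile: sample along hook y at gate line in hook frame
org=np.array([.5924,.1571]);d=np.array([-.98,.198]);yh=np.array([-.198,-.98]);g=cv2.cvtColor(im,6)
for x in range(56,114,3):
    row=[]
    for y in range(-24,25,3):
        v=W@np.r_[org+d*x*.001+yh*y*.001,.02,1];v=v[:2]/v[2];row.append(int(g[int(round(v[1])),int(round(v[0]))]) if 0<=v[1]<H-1 and 0<=v[0]<Wd-1 else -1)
    print(x,row)
E
```

```text
[0.6704 0.1569 0.1538] [ 0.3018 -0.1524  0.3311] 0.5338581921233015
dark 0.4594797739440809 0.19225413444378348 [28.5, 142.5] 90.0
dark 0.5921183396356136 0.15739601237538675 [20.1, 73.7] 11.17383861541748
56 [154, 154, 125, 101, 137, 143, 143, 136, 164, 216, 157, 146, 146, 156, 144, 151, 152]
59 [155, 133, 107, 139, 177, 179, 179, 171, 165, 216, 181, 179, 179, 180, 165, 149, 153]
62 [149, 106, 150, 177, 190, 166, 157, 147, 151, 180, 164, 162, 151, 167, 181, 180, 157]
65 [99, 127, 187, 196, 170, 152, 108, 94, 93, 93, 143, 156, 144, 127, 185, 202, 165]
68 [92, 122, 199, 209, 125, 133, 122, 96, 95, 94, 127, 153, 149, 112, 182, 203, 165]
71 [96, 99, 139, 138, 100, 93, 93, 92, 92, 92, 123, 156, 149, 111, 178, 205, 162]
74 [147, 100, 106, 97, 90, 92, 93, 92, 91, 76, 91, 144, 147, 110, 176, 206, 158]
77 [149, 100, 106, 98, 129, 126, 95, 94, 91, 66, 64, 106, 142, 107, 174, 206, 154]
80 [149, 111, 142, 140, 144, 157, 124, 92, 88, 66, 64, 85, 134, 108, 172, 207, 156]
83 [140, 129, 199, 210, 160, 150, 115, 92, 89, 67, 64, 71, 125, 108, 169, 207, 158]
86 [94, 127, 198, 210, 118, 96, 93, 91, 91, 71, 65, 67, 103, 120, 166, 207, 161]
89 [92, 122, 198, 209, 146, 143, 115, 91, 88, 75, 75, 104, 115, 118, 164, 209, 159]
92 [113, 113, 191, 198, 137, 154, 124, 92, 88, 83, 104, 150, 170, 126, 186, 212, 164]
95 [144, 114, 170, 171, 133, 132, 129, 117, 116, 105, 120, 180, 204, 132, 184, 213, 167]
98 [100, 116, 181, 184, 188, 198, 193, 192, 189, 163, 121, 182, 206, 131, 173, 193, 168]
101 [92, 111, 180, 183, 179, 158, 125, 94, 92, 102, 121, 182, 207, 137, 148, 190, 190]
104 [99, 131, 179, 169, 159, 156, 126, 93, 91, 99, 120, 181, 207, 157, 124, 169, 195]
107 [110, 187, 165, 157, 159, 153, 101, 93, 91, 98, 120, 181, 206, 159, 137, 141, 186]
110 [109, 168, 160, 156, 155, 152, 101, 91, 90, 99, 141, 181, 205, 160, 156, 138, 160]
113 [160, 161, 158, 158, 159, 159, 122, 92, 88, 100, 142, 180, 206, 157, 147, 152, 153]
```

The rectified view shows the gate shut across the mouth at x of about 97, the bar inside the hook, and the handle lying where it was released. Handing in.

```bash
python3 -c "
from rig import manip
print(manip.finish_job())"
```

```text
the job is handed in; nothing more can be done
None
```

The handle is clipped onto the tote's pull eye: the gate snapped shut behind the bar, held a pull of about 4.7 N (5.5 N peak), and the handle lies flat on the bench with the job handed in at about 18 s.

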